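# Load the specimen carrier and hold it shut

## Robot

A 6-joint arm with a two-finger parallel gripper is mounted at the origin on the work surface. World frame = base frame: x ahead of the robot, y to its left, z up, the work surface at z = 0. Lengths are in mm, angles in rad, forces in N, time in s.
With the tool pointing down it reaches from about 250 to 775 mm from the base axis. Payload 4 kg.
Tool frame: the origin (TCP) lies at the very end of the fingers, on their centre line; the grasp point (between the pads) lies 19 mm behind it (manip.tcp_to_grasp is the distance from the TCP to the grasp point, in mm); z points along the fingers, y is the line along which they close (so a half turn about z gives the same grasp; the last joint's range is limited). The gripper opens to 85 mm and grips with 20 to 120 N. Pads are 22 mm wide; open, the fingers measure 114 mm over their backs; the gripper's body (76 mm by 85 mm) begins 54 mm behind the grasp point. The pads swing forward as they close: fully open they stand 13 mm farther back than shut.
Start: joints at [-1.223, 0.087, 1.371, -0, 1.684, -0.103], TCP at [239.627, -495.072, 231.341] pointing down, gripper open.
Joint ranges: [-3.1, 3.1], [-0.76, 2.03], [0.27, 2.55], [-1.08, 4.22], [0.17, 2.65], [-2.57, 2.57]. Speed limits (rad/s): [2.79, 2.79, 3.14, 3.14, 3.14, 3.14].

## Interface

Orientations are given as [roll, pitch, yaw] about the fixed x, y, z axes, in that order (R = Rz(yaw) Ry(pitch) Rx(roll)).
In Python, from bench import manip gives the robot as it stands. The module is installed in compiled form; this text tells all that it offers.
- The arm moves only by the tool arm_command, never from a script. Its argument "targets" is a list of rows, each an object of numbers: "x", "y", "z": the shift along the tool's x, y, z in cm; "turn": the turn about the tool's z in rad; "hand": the opening, from 0 (shut) to 1 (fully open). A call has 1 to 8 rows; each row shifts and turns the commanded pose from where the row before left it, along the tool's axes as they then stand; what a row does not reach is not made up. A row lasts 1/8 s, in which the tool goes at most 62.5 mm and 10.7 degrees, less where a joint would pass 70% of its speed; a pose out of reach is approached as far as the arm can. A call is refused whole if a number of a shift passes 6.25 or a number of a turn 0.188, either way. A call with a gripper value outside its range is refused whole. The fingers move at their own pace and stop on an object; the grip force is fixed at half the most. Time passes only in rows, so rows that do not move let the fingers close. It gives the time, the measured TCP pose, the force, the opening and the grip force at its end, in the units of the state.
- manip.get_state(): the state, without advancing time (a new reading comes with each control period).
- manip.grab_frame(name): name is "side" or "top" or "wrist"; returns (picture, depth): 420x560x3 uint8, blue, green, red; 420x560 float32, mm along the optical axis (not along the pixel's ray), 0 where there is no reading.
- manip.calibration(name): a dict with "vfov" (degrees; the focal length in pixels is half the picture's height over the tangent of half this angle, whatever the lens; pixels are square), "cx", "cy" (the principal point, pixels), "position" and "attitude" of the camera in the world. Camera axes: x right, y up, looking along -z (the intrinsics and any distortion apply to the point x, -y, -z); pixel columns grow to the right and rows downward; lengths in mm; the calibration is good to about 2 mm. A picture is of the moment at which its call begins: read the wrist's pose just before it. calibration takes no time and is no camera call; for the wrist camera it gives the pose at the moment of the call.
- manip.job_done(): hands the job in; it is judged then, once.
Trained networks look in the newest picture that a camera, given by its name, has taken for a name from the list of things; names that differ only in an ending like _2 or _b are one class to them, and where a whole thing is asked for, a point or a joint stands for the part that bears it (a point fixed in the world has none). Each returns a list of dicts, best first, with "score" (0 to 1); they miss things now and then, are a little off and sometimes report something else, mostly with a low value. They report only what shows in the picture. A call takes as long as a camera call. They do not tell look-alikes from the thing itself.
- manip.cut_out(target, camera): "region" (420x560 bool, what is visible of it) and "extent" ([centre column, centre row, width, height] in pixels, round what is visible of it).
- manip.landmark_of(target, camera): "location" ([column, row] in pixels: a listed point, or the origin of a listed thing).
The state is a dict: "t": time; "joint_positions": joint angles; "joint_vel": joint speeds; "joint_torque": joint torques, N m; "ee_pos": TCP position; "ee_rot": TCP orientation; "wrist_force": force on the tool from outside, world axes, zero at the start; "ft_torque": the same for the moment, N m; "grip_width": opening from 0.0 (shut) to 1.0 (fully open); "finger_force": force on a finger pad.
Only numpy, scipy, OpenCV 4.12 (cv2) and the standard library are available. Lean on these libraries where they do the work, as an engineer would, in place of code of your own. Each camera call takes 0.05 s, during which the arm holds its last target. There are 200 camera calls.

## Task

Stand the two specimen jars upright in the carrier, one in each cell, and let go of them. Then set the hood over them with its two holes on the carrier's two dowels, either way round, press it down against the sprung seal until it is fully shut, and finish while still holding it pressed shut with the gripper (do not let go: a colleague will put the strap round). Do not knock a jar over, and leave the other things on the desk where they are.

Things in the scene. Friction and masses are not known exactly. Their poses are not given: they have to be found in the camera images.
- carrier: Lower half, grey plastic, fixed to the desk, yaw up to 0.4. Origin: centre of its underside on the desk; z up, y along its length. Open box 60 (x) by 110 (y) mm, rim 40 high, outer walls 8 thick, two cells side by side along y with a divider 6 thick, 38 high. At each end, at y = +-71 mm, a lug 36 (x) by 32 (y) mm, its top level with the rim, carries an upright steel dowel.
- cell_l (a point): Centre of the floor of the cell at +y of the carrier (x 0, y +25, z 5 mm in the carrier's frame). The cell is 44 x 44 mm inside, its floor 5 mm thick.
- cell_r (a point): Centre of the floor of the cell at -y of the carrier (x 0, y -25, z 5 mm in the carrier's frame). Same size.
- dowel_l (a point): Top of the dowel at +y of the carrier (x 0, y +70, z 84 mm in its frame). Dowel 8 mm thick, 44 mm tall above its lug, the last 6 mm tapered to 3 mm.
- dowel_r (a point): Top of the dowel at -y of the carrier (x 0, y -70, z 84 mm in its frame). Same size.
- seal (a joint): Black sprung seal frame around the carrier's rim: how far it is pressed down, in m. 0: up, top 4 mm above the rim (44 mm above the desk). 0.004: level with the rim, hood fully shut. Springs push up with 4 N at 0 and 12 N at 0.004, so the hood's weight alone does not close it: press with about 10 N.
- hood: Upper half, loose, grey plastic, about 0.22 kg, stands open side down on the desk. Origin: centre of its underside (open rim); z up, y along its length. Hollow cover 60 (x) by 110 (y) by 50 mm high, walls 3, 46 deep inside, rib handle on top, a lug with a hole at each end. Same turned half round. Fully shut its origin is 40 mm above the carrier's; resting unpressed on the seal, 44 mm.
- hole_l (a point): Centre of the hole at +y of the hood, at its underside (x 0, y +70, z 0 mm in the hood's frame). Upright through hole of 10.5 mm in a lug 36 (x) by 32 (y) mm, 8 mm thick.
- hole_r (a point): The same hole at -y of the hood (x 0, y -70, z 0 mm).
- handle (a point): Middle of the hood's handle, 70 mm above the hood's origin: a solid upright rib 16 (x) by 70 (y) mm, from 50 to 85 mm above the hood's underside.
- jar_1: Specimen jar, clear with paper label and white cap, 36 mm diameter, 75 mm tall, about 70 g, standing upright. Origin: centre of its underside; z along its axis. In a cell its top stands 80 mm above the desk.
- jar_2: The other specimen jar, identical; either jar may go in either cell.
- tub: Bystander: a white tablet tub, wider and lower than the jars, 54 mm diameter, 50 mm tall. Origin: centre of its underside. Leave it.
- sanitizer: Bystander: white pump bottle, 73 mm diameter, 198 mm tall. Origin: centre of its underside. Leave it.
- glove_box: Bystander: box of gloves, 120 x 230 x 75 mm. Origin: centre of its underside. Leave it.
- thermometer: Bystander: white hand-held thermometer lying on its side, about 150 x 130 mm, 36 mm high. Origin: under its barrel. Leave it.
Not all that is in view belongs to the job. Leave any orange, red or turquoise look-alike of the jar_1 alone.

How it is judged:
By the outcome, as a careful person would: the job done as asked, in the order asked, and still so for the second after the job is handed in, while the arm keeps its last pose, push and grip.
It also fails if it takes over 72 s, if anything falls off the work surface, if the arm or the gripper's body presses on something with over 40 N, if the wrist force passes 120 N, or if a joint passes its speed limit or range.

## Working session

There is one attempt and no reset: what is moved stays moved. The work goes in short steps, Python scripts to look and compute and a tool call to move; the robot and the scene stay as the last step left them, time stands still between calls to the robot, and variables do not carry over. Pictures are saved under pics/ and viewed, at most 10 in all, crops included, and the job is handed in when it is done.

Besides the shell and the picture viewer there is one more tool, called in YAML: its name, and indented under it one key for each argument. arm_command: Moves the arm, as the interface text tells. Its arguments: {"type":"object","properties":{"targets":{"type":"array"}},"required":["targets"]}

```bash
mkdir -p pics; cat > h.py <<'E'
import numpy as np, cv2
from bench import manip
from scipy.spatial.transform import Rotation as R
def cam(name):
    c=manip.calibration(name); f=210/np.tan(np.radians(c["vfov"])/2); return c,f
def rot(a):
    a=np.array(a,float)
    if a.shape==(3,3): return a
    if a.size==3: return R.from_euler('xyz',a).as_matrix()
    return R.from_quat(a).as_matrix()
def pts(c,f,depth,mask=None):
    v,u=np.nonzero((depth>0) if mask is None else (mask&(depth>0)))
    d=depth[v,u]
    p=np.c_[(u-c["cx"])/f*d,-(v-c["cy"])/f*d,-d]
    return p@rot(c["attitude"]).T+np.array(c["position"]),u,v
def ray(c,f,u,v,z):
    d=rot(c["attitude"])@np.array([(u-c["cx"])/f,-(v-c["cy"])/f,-1]); o=np.array(c["position"])
    return o+d*(z-o[2])/d[2]
E
python3 - <<'E'
from h import *
for n in ["top","side"]:
    c,f=cam(n); print(n,c)
    im,d=manip.grab_frame(n); cv2.imwrite(f"pics/{n}0.png",im)
    np.save(f"pics/{n}0.npy",d)
    for t in ["carrier","hood","jar_1","tub","sanitizer","glove_box","thermometer"]:
        for r in manip.cut_out(t,n)[:5]:
            p,u,v=pts(c,f,d,r["region"])
            print(t,round(r["score"],2),np.round(r["extent"]),np.round(np.median(p,0)),np.round(np.percentile(p,98,axis=0)), np.round(np.percentile(p,2,axis=0)))
print(manip.get_state())
E
```

```text
top {'vfov': 49.90935745077096, 'cx': 278.13041625912786, 'cy': 204.72725236016643, 'position': array([ 460.52566744,  -38.99476889, 1121.24734514]), 'attitude': array([ 0.1373473 ,  0.02171585, -1.57510733])}
carrier 0.8 [262. 213.  73.  32.] [599.  23.  36.] [631. 105.  48.] [566. -59.  -1.]
hood 0.61 [396. 235.  73.  33.] [ 536. -295.   49.] [ 568. -224.   87.] [ 506. -386.    4.]
jar_1 0.91 [126. 233.  29.  15.] [544. 344.  71.] [560. 368.  78.] [527. 334.   1.]
jar_1 0.88 [152. 291.  25.  18.] [410. 279.  72.] [426. 303.  78.] [393. 268.   1.]
jar_1 0.7 [171. 255.  20.  17.] [490. 238.  72.] [506. 259.  77.] [474. 227.  16.]
jar_1 0.64 [201. 259.  19.  16.] [478. 165.  73.] [496. 185.  78.] [462. 152.   2.]
jar_1 0.59 [191. 287.  21.  17.] [415. 187.  72.] [431. 209.  77.] [398. 175.   2.]
tub 0.69 [184. 201.  22.  27.] [617. 214.  48.] [644. 241.  54.] [593. 192.   2.]
sanitizer 0.91 [431. 156.  56.  40.] [ 709. -355.  131.] [ 750. -330.  199.] [ 687. -391.   11.]
sanitizer 0.35 [261. 210.  46.  25.] [575.  13.  43.] [629.  78.  47.] [568. -16.  39.]
glove_box 0.75 [223. 128. 1
[... 1542 characters left out ...]
y([-1.22310374e+00,  8.71665348e-02,  1.37066385e+00,  1.15628067e-05,
        1.68363286e+00, -1.03107082e-01]), 'joint_vel': array([-1.30945241e-03,  7.71692339e-04,  4.23902692e-05,  1.82626559e-03,
        8.85019423e-04,  5.49289047e-05]), 'joint_torque': array([-9.21340652e-04, -3.51674545e+01, -3.13438869e+01, -2.13257786e-04,
        8.32772059e-06,  4.82399784e-06]), 'ee_pos': array([ 239.62835339, -495.0720868 ,  231.37754632]), 'ee_rot': array([3.14146275e+00, 1.89125261e-06, 4.50800968e-01]), 'wrist_force': array([-0.01805633, -0.99325487,  0.17713221]), 'ft_torque': array([-3.95285873e-03,  7.57385232e-05, -7.22358493e-04]), 'finger_force': 0.0, 'grip_width': 1.0042526719028715}
```

```bash
python3 - <<'E'
import cv2,numpy as np
a=cv2.imread("pics/top0.png");b=cv2.imread("pics/side0.png")
A=cv2.resize(a[200:320,100:240],None,fx=2.8,fy=2.8,interpolation=cv2.INTER_CUBIC)
B=cv2.resize(b[240:360,190:340],None,fx=2.8,fy=2.8,interpolation=cv2.INTER_CUBIC)
cv2.imwrite("pics/jars.png",np.hstack([A[:, :395],B[:,:400]]))
E
```

```text
(no output)
```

View pics/jars.png

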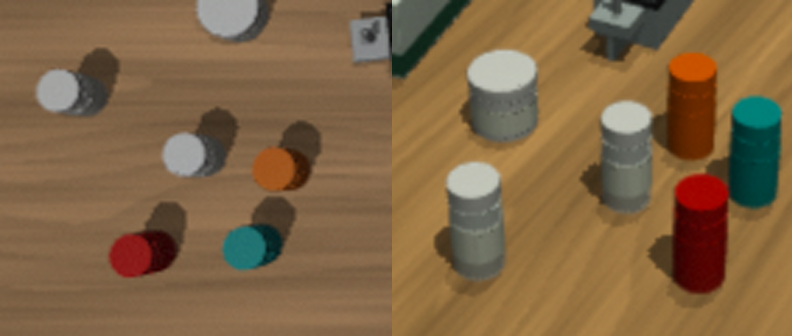

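View pics/top0.png

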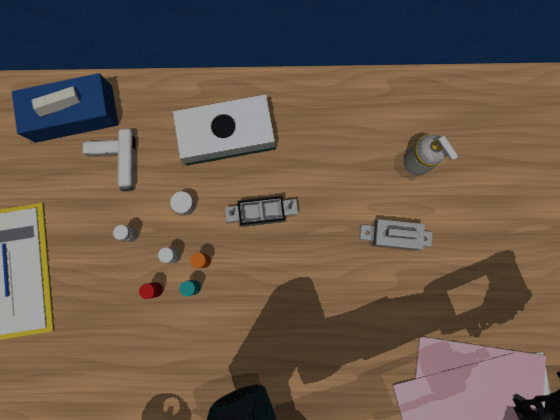

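White jars (match the description) are at top-image (123,233) and (169,255). The red (150,291), orange (200,261) and turquoise (189,288) ones are look-alikes, and the crop confirms this. The carrier is at (262,211) and the hood at (397,234).

```bash
python3 - <<'E'
from h import *
for n in ["top","side"]:
    c,f=cam(n); im,d=manip.grab_frame(n)
    for r in manip.cut_out("jar_1",n)[:6]:
        p,u,v=pts(c,f,d,r["region"]); col=np.median(im[v,u],0)
        q=p[p[:,2]>71]; 
        if len(q)>5 and np.ptp(col)<40:
            lo,hi=np.percentile(q,[3,97],axis=0); print(n,"jar",np.round((lo+hi)/2,1),np.round(hi-lo,1))
    for t,z in [("dowel_l",84),("dowel_r",84),("cell_l",5),("cell_r",5),("hole_l",0),("hole_r",0),("handle",70)]:
        for r in manip.landmark_of(t,n)[:3]: print(n,t,round(r["score"],2),np.round(r["location"]),np.round(ray(c,f,*r["location"],z),1))
    for t,z0,z1 in [("carrier",34,48),("hood",46,54)]:
        r=manip.cut_out(t,n)[0]; p,u,v=pts(c,f,d,r["region"]); q=p[(p[:,2]>z0)&(p[:,2]<z1)]
        print(n,t,cv2.minAreaRect(q[:,:2].astype(np.float32)))
E
```

```text
top jar [544.7 351.8  74.4] [30.5 30.4  6. ]
top jar [490.7 244.5  74.7] [30.  29.5  6.3]
top jar [596.7  25.3  78. ] [ 21.  144.6  11.5]
top jar [ 536.9 -303.5   82.4] [18.4 66.2 10.2]
top dowel_l 0.98 [290. 205.] [603.4 -45.8  84. ]
top dowel_l 0.61 [230. 212.] [588.5  93.6  84. ]
top dowel_r 0.98 [290. 205.] [603.4 -45.8  84. ]
top dowel_r 0.61 [230. 212.] [588.5  93.6  84. ]
top cell_l 0.59 [254. 211.] [600.1  45.1   5. ]
top cell_l 0.57 [271. 211.] [600.3   3.2   5. ]
top cell_l 0.53 [227. 133.] [802.3 114.5   5. ]
top cell_r 0.59 [254. 211.] [600.1  45.1   5. ]
top cell_r 0.57 [271. 211.] [600.3   3.2   5. ]
top cell_r 0.53 [227. 133.] [802.3 114.5   5. ]
top hole_l 0.8 [422. 238.] [ 530.2 -369.4    0. ]
top hole_l 0.59 [369. 234.] [ 542.1 -240.     0. ]
top hole_r 0.8 [422. 238.] [ 530.2 -369.4    0. ]
top hole_r 0.59 [369. 234.] [ 542.1 -240.     0. ]
top handle 0.82 [405. 236.] [ 531.9 -310.6   70. ]
top carrier ((597.8753662109375, 25.117263793945312), (60.5931510925293, 173.947265625), 6.094877243041992)
top hood ((537.6259765625, -304.34722900390625), (110.89869689941406,
[... 462 characters left out ...]
496.6 411.5  84. ]
side cell_l 0.74 [278. 246.] [596.8  48.7   5. ]
side cell_l 0.59 [287. 235.] [599.2  -3.    5. ]
side cell_r 0.74 [278. 246.] [596.8  48.7   5. ]
side cell_r 0.59 [287. 235.] [599.2  -3.    5. ]
side hole_l 0.82 [366. 183.] [ 539.4 -379.5    0. ]
side hole_l 0.65 [343. 202.] [ 549.2 -236.1    0. ]
side hole_r 0.82 [366. 183.] [ 539.4 -379.5    0. ]
side hole_r 0.65 [343. 202.] [ 549.2 -236.1    0. ]
side handle 0.77 [358. 168.] [ 545.5 -323.4   70. ]
side carrier ((596.0515747070312, 28.46063232421875), (61.993019104003906, 179.1305389404297), 6.486041069030762)
side hood ((535.1392822265625, -301.0078430175781), (119.02045440673828, 63.39805603027344), 81.87866973876953)
```

```bash
cat >> h.py <<'E'
def plan(x,y,z,yaw,n,show=True):
    s=manip.get_state(); p=np.array(s["ee_pos"]); w=s["ee_rot"][2]; dy=(yaw-w+np.pi)%(2*np.pi)-np.pi
    d=(np.array([x,y,z])-p)/n
    print("at",np.round(p,1),round(w,4),"t",round(s["t"],2),"F",np.round(s["wrist_force"],1),"dyaw",round(dy,4))
    for i in range(n):
        a=w+dy*i/n
        print(dict(x=round((d[0]*np.cos(a)+d[1]*np.sin(a))/10,2),y=round((d[0]*np.sin(a)-d[1]*np.cos(a))/10,2),z=round(-d[2]/10,2),turn=round(-dy/n,3)))
        if abs(dy)<.01: print("x",n); break
E
python3 - <<'E'
from h import *
plan(430,-130,231,1.677,7)
E
```

```text
at [ 239.6 -495.1  231.3] 0.4509 t 1.9 F [-0.1 -0.3 -0.2] dyaw 1.2261
{'x': np.float64(4.72), 'y': np.float64(-3.51), 'z': np.float64(0.0), 'turn': np.float64(-0.175)}
{'x': np.float64(5.26), 'y': np.float64(-2.63), 'z': np.float64(0.0), 'turn': np.float64(-0.175)}
{'x': np.float64(5.64), 'y': np.float64(-1.68), 'z': np.float64(0.0), 'turn': np.float64(-0.175)}
{'x': np.float64(5.84), 'y': np.float64(-0.67), 'z': np.float64(0.0), 'turn': np.float64(-0.175)}
{'x': np.float64(5.87), 'y': np.float64(0.36), 'z': np.float64(0.0), 'turn': np.float64(-0.175)}
{'x': np.float64(5.72), 'y': np.float64(1.38), 'z': np.float64(0.0), 'turn': np.float64(-0.175)}
{'x': np.float64(5.39), 'y': np.float64(2.35), 'z': np.float64(0.0), 'turn': np.float64(-0.175)}
```

arm_command:
  targets:
    - {"x":4.7,"y":-3.5,"turn":-0.175,"hand":1}
    - {"x":5.2,"y":-2.6,"turn":-0.175,"hand":1}
    - {"x":5.6,"y":-1.7,"turn":-0.175,"hand":1}
    - {"x":5.8,"y":-0.7,"turn":-0.175,"hand":1}
    - {"x":5.8,"y":0.4,"turn":-0.175,"hand":1}
    - {"x":5.7,"y":1.4,"turn":-0.175,"hand":1}
    - {"x":5.4,"y":2.3,"turn":-0.175,"hand":1}
    - {"hand":1}

```text
invalid input at $.targets[0]: expected keys x, y, z, turn, hand
```

```bash
python3 - <<'E'
from h import *
plan(490,235,231,1.677,7)
E
```

```text
at [ 239.6 -495.1  231.3] 0.4509 t 1.9 F [-0.1 -0.3 -0.2] dyaw 1.2261
{'x': np.float64(7.76), 'y': np.float64(-7.83), 'z': np.float64(0.0), 'turn': np.float64(-0.175)}
{'x': np.float64(9.01), 'y': np.float64(-6.36), 'z': np.float64(0.0), 'turn': np.float64(-0.175)}
{'x': np.float64(9.98), 'y': np.float64(-4.69), 'z': np.float64(0.0), 'turn': np.float64(-0.175)}
{'x': np.float64(10.64), 'y': np.float64(-2.88), 'z': np.float64(0.0), 'turn': np.float64(-0.175)}
{'x': np.float64(10.98), 'y': np.float64(-0.98), 'z': np.float64(0.0), 'turn': np.float64(-0.175)}
{'x': np.float64(10.98), 'y': np.float64(0.95), 'z': np.float64(0.0), 'turn': np.float64(-0.175)}
{'x': np.float64(10.65), 'y': np.float64(2.85), 'z': np.float64(0.0), 'turn': np.float64(-0.175)}
```

arm_command:
  targets:
    - {"x":4.7,"y":-3.5,"z":0,"turn":-0.175,"hand":1}
    - {"x":5.2,"y":-2.6,"z":0,"turn":-0.175,"hand":1}
    - {"x":5.6,"y":-1.7,"z":0,"turn":-0.175,"hand":1}
    - {"x":5.8,"y":-0.7,"z":0,"turn":-0.175,"hand":1}
    - {"x":5.8,"y":0.4,"z":0,"turn":-0.175,"hand":1}
    - {"x":5.7,"y":1.4,"z":0,"turn":-0.175,"hand":1}
    - {"x":5.4,"y":2.3,"z":0,"turn":-0.175,"hand":1}
    - {"x":0,"y":0,"z":0,"turn":0,"hand":1}

```text
t: 2.9
ee_pos: [429.7, -128.6, 231.5]
ee_rot: [3.141, -0.001, 1.683]
wrist_force: [0.1, 0.2, 0.1]
grip_width: 1.0
finger_force: 0.0
```

```bash
python3 - <<'E'
from h import *
plan(490,235,231,1.677,7)
E
```

```text
at [ 429.7 -128.6  231.5] 1.6835 t 2.9 F [0.1 0.2 0.1] dyaw -0.0065
{'x': np.float64(5.06), 'y': np.float64(1.44), 'z': np.float64(0.01), 'turn': np.float64(0.001)}
x 7
```

arm_command:
  targets:
    - {"x":5,"y":1.4,"z":0,"turn":0,"hand":1}
    - {"x":5,"y":1.4,"z":0,"turn":0,"hand":1}
    - {"x":5,"y":1.4,"z":0,"turn":0,"hand":1}
    - {"x":5,"y":1.4,"z":0,"turn":0,"hand":1}
    - {"x":5,"y":1.4,"z":0,"turn":0,"hand":1}
    - {"x":5,"y":1.4,"z":0,"turn":0,"hand":1}
    - {"x":5,"y":1.4,"z":0,"turn":0,"hand":1}
    - {"x":0,"y":0,"z":0,"turn":0,"hand":1}

```text
t: 3.9
ee_pos: [489.6, 227.9, 230.5]
ee_rot: [-3.141, 0.0, 1.678]
wrist_force: [-0.3, -1.1, 0.8]
grip_width: 0.999
finger_force: 0.0
```

```bash
cat >> h.py <<'E'
def jar():
    c,f=cam("wrist"); im,d=manip.grab_frame("wrist")
    for r in manip.cut_out("jar_1","wrist")[:5]:
        p,u,v=pts(c,f,d,r["region"]); col=np.median(im[v,u],0) if len(u) else [0]
        q=p[p[:,2]>71] if len(p) else p
        if len(q)>20:
            (x,y),rad=cv2.minEnclosingCircle(q[:,:2].astype(np.float32)); lo,hi=np.percentile(q,[2,98],axis=0)
            print("jar",round(r["score"],2),np.round(r["extent"]),col,np.round((lo+hi)/2,1),np.round(hi-lo,1),"circ",round(x,1),round(y,1),round(rad,1))
    return im,d
E
python3 - <<'E'
from h import *
im,d=jar(); cv2.imwrite("pics/w1.png",im); print(manip.calibration("wrist"), manip.get_state()["ee_pos"])
E
```

```text
jar 0.87 [360.  34.  62.  65.] [204. 214. 212.] [542.8 354.9  74.8] [31.6 32.   3.4] circ 543.1 355.2 18.0
jar 0.82 [188. 102.  61.  48.] [ 46.  56. 188.] [407.9 289.   75.1] [31.5 31.4  3.2] circ 407.5 288.6 17.8
jar 0.8 [254. 241.  43.  64.] [ 36.  75. 134.] [477.6 172.9  74.7] [31.5 32.3  4. ] circ 477.5 172.5 18.1
jar 0.67 [279. 162.  43.  50.] [176. 186. 191.] [489.6 247.6  75.1] [31.8 32.   3.1] circ 489.7 247.4 17.9
jar 0.56 [186. 211.  53.  62.] [141. 150.  65.] [413.4 196.4  74.9] [31.7 32.   3.9] circ 413.2 195.8 17.8
{'vfov': 58.39522954724574, 'cx': 274.72363079644344, 'cy': 209.27872810908516, 'position': array([482.32361764, 291.09083544, 373.60935987]), 'attitude': array([-0.2696435 ,  0.00250483,  0.10537152])} [489.55171651 225.27546103 230.95344007]
```

View pics/w1.png

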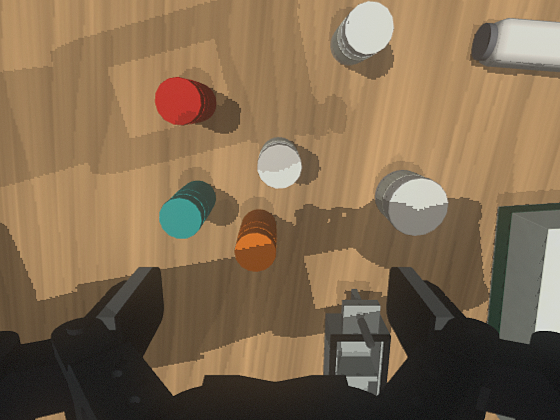

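arm_command:
  targets:
    - {"x":2.1,"y":0.3,"z":2,"turn":0,"hand":1}
    - {"x":0,"y":0,"z":5,"turn":0,"hand":1}
    - {"x":0,"y":0,"z":5,"turn":0,"hand":1}
    - {"x":0,"y":0,"z":4,"turn":0,"hand":1}
    - {"x":0,"y":0,"z":2.8,"turn":0,"hand":1}
    - {"x":0,"y":0,"z":0,"turn":0,"hand":1}
    - {"x":0,"y":0,"z":0,"turn":0,"hand":0}
    - {"x":0,"y":0,"z":0,"turn":0,"hand":0}

```text
t: 5.0
ee_pos: [491.7, 247.5, 45.6]
ee_rot: [3.138, -0.001, 1.675]
wrist_force: [0.7, -0.1, -0.4]
grip_width: 0.606
finger_force: 0.0
```

arm_command:
  targets:
    - {"x":0,"y":0,"z":0,"turn":0,"hand":0}
    - {"x":0,"y":0,"z":0,"turn":0,"hand":0}
    - {"x":0,"y":0,"z":0,"turn":0,"hand":0}
    - {"x":0,"y":0,"z":0,"turn":0,"hand":0}

```text
t: 5.5
ee_pos: [491.2, 247.9, 45.3]
ee_rot: [3.138, -0.0, 1.676]
wrist_force: [-0.5, -0.6, 6.2]
grip_width: 0.406
finger_force: 60.1
```

arm_command:
  targets:
    - {"x":0,"y":0,"z":-3,"turn":0,"hand":0}
    - {"x":0,"y":0,"z":-5,"turn":0,"hand":0}
    - {"x":-5,"y":1.3,"z":-6,"turn":0,"hand":0}
    - {"x":-5,"y":1.3,"z":-2,"turn":0,"hand":0}
    - {"x":-5,"y":1.3,"z":0,"turn":0,"hand":0}
    - {"x":-5,"y":1.3,"z":0,"turn":0,"hand":0}
    - {"x":-5,"y":1.3,"z":0,"turn":0,"hand":0}
    - {"x":-5,"y":1.3,"z":0,"turn":0,"hand":0}

```text
t: 6.5
ee_pos: [595.5, -33.9, 190.3]
ee_rot: [-3.141, -0.0, 1.676]
wrist_force: [0.9, 0.3, 0.4]
grip_width: 0.407
finger_force: 59.9
```

arm_command:
  targets:
    - {"x":0,"y":0,"z":0,"turn":0,"hand":0}
    - {"x":0,"y":0,"z":0,"turn":0,"hand":0}

```text
t: 6.75
ee_pos: [594.9, -32.2, 190.1]
ee_rot: [-3.14, -0.001, 1.676]
wrist_force: [0.1, 0.2, -1.4]
grip_width: 0.402
finger_force: 59.9
```

```bash
cat >> h.py <<'E'
def fit(p,z0,z1):
    q=p[(p[:,2]>z0)&(p[:,2]<z1)]; return cv2.minAreaRect(q[:,:2].astype(np.float32)),len(q)
def shifts(w,dx,dy): return "tool cm x %.2f y %.2f"%((dx*np.cos(w)+dy*np.sin(w))/10,(dx*np.sin(w)-dy*np.cos(w))/10)
E
python3 - <<'E'
from h import *
s=manip.get_state(); print(s["ee_pos"],s["ee_rot"])
c,f=cam("wrist"); im,d=manip.grab_frame("wrist"); cv2.imwrite("pics/w2.png",im); np.save("pics/w2.npy",d)
for t,z in [("dowel_l",84),("cell_l",5)]:
    for r in manip.landmark_of(t,"wrist")[:3]: print(t,round(r["score"],2),np.round(r["location"]),np.round(ray(c,f,*r["location"],z),1))
for r in manip.cut_out("carrier","wrist")[:1]:
    p,u,v=pts(c,f,d,r["region"]); print(r["score"],r["extent"]); print(fit(p,36,48)); print(fit(p,41.5,48))
p,u,v=pts(c,f,d); q=p[(p[:,2]>76)&(p[:,2]<88)&(abs(p[:,0]-597)<40)&(p[:,1]>-80)&(p[:,1]<140)]
for k in (q[:,1]>60,q[:,1]<0):
    if k.sum(): print("dowel",k.sum(),np.round(q[k].mean(0),1),np.round(np.ptp(q[k],axis=0),1))
E
```

```text
[594.90369558 -32.15355322 190.08263252] [-3.14039800e+00 -9.36054863e-04  1.67560913e+00]
dowel_l 0.69 [288. 222.] [604.3 -42.3  84. ]
cell_l 0.75 [285. 146.] [599.3   1.    5. ]
cell_l 0.72 [289.  82.] [596.2  53.8   5. ]
0.9 [289.4, 113.4, 86.4, 219.6]
(((596.8201293945312, 24.78460693359375), (60.082210540771484, 163.44448852539062), 6.1621317863464355), 7859)
(((596.2354125976562, 30.200653076171875), (60.082210540771484, 150.97763061523438), 6.1621317863464355), 3686)
dowel 82 [589.2  94.4  79.9] [7.4 3.9 9.1]
```

View pics/w2.png

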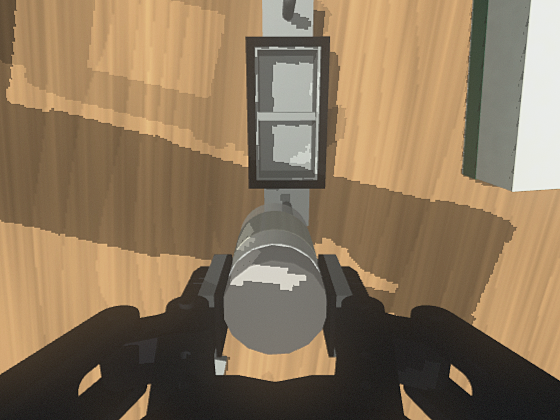

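```bash
cat >> h.py <<'E'
def carr(p,th=0.1072,z0=42,z1=46.5,c0=(597,25)):
    q=p[(p[:,2]>z0)&(p[:,2]<z1)]; M=np.array([[np.cos(th),np.sin(th)],[-np.sin(th),np.cos(th)]])
    l=(q[:,:2]-c0)@M.T; l=l[(abs(l[:,0])<45)&(abs(l[:,1])<64)]
    lo,hi=np.percentile(l,[.3,99.7],axis=0); r=cv2.minAreaRect(l.astype(np.float32))
    m=(lo+hi)/2; print("size",hi-lo,"rect",r,"centre",np.array(c0)+m@M)
E
python3 - <<'E'
from h import *
c,f=cam("wrist"); d=np.load("pics/w2.npy"); p,u,v=pts(c,f,d); carr(p)
# held jar cap
q=p[(p[:,2]>212)&(p[:,2]<226)&(abs(p[:,0]-595)<25)&(abs(p[:,1]+32)<25)]
print(cv2.minEnclosingCircle(q[:,:2].astype(np.float32)),np.median(q[:,2]))
E
```

```text
size [ 60.06115784 123.85591063] rect ((0.08892440795898438, 0.086029052734375), (60.231258392333984, 127.58384704589844), 0.19005340337753296) centre [597.08599063  24.10783043]
((595.0571899414062, -26.491546630859375), 25.274272918701172) 220.64471649506376
```

```bash
python3 - <<'E'
from h import *
d=np.load("pics/w2.npy"); c,f=cam("wrist"); p,u,v=pts(c,f,d)
def car2(p,th=0.109,c0=np.array([597,25.])):
    M=np.array([[np.cos(th),np.sin(th)],[-np.sin(th),np.cos(th)]])
    q=p[(p[:,2]>42)&(p[:,2]<46.5)]; l=(q[:,:2]-c0)@M.T
    a=l[(abs(l[:,1])<50)&(abs(l[:,0])<40)]; b=l[(abs(l[:,0])>20)&(abs(l[:,0])<33)&(abs(l[:,1])<75)]
    ea=np.percentile(a[:,0],[.5,99.5]); eb=np.percentile(b[:,1],[.5,99.5]); m=np.array([ea.mean(),eb.mean()])
    print(ea,eb,"centre",c0+m@M, "cells",c0+(m+[0,25])@M,c0+(m-[0,25])@M)
car2(p)
q=p[(p[:,2]>218)&(p[:,2]<224)&(abs(p[:,0]-595)<30)&(abs(p[:,1]+32)<30)]
print(np.percentile(q,[1,50,99],axis=0))
E
```

```text
[-29.89215544  29.9720328 ] [-51.52867929  57.54801285] centre [596.71229719  27.99615025] cells [593.99268994  52.84778473] [599.43190444   3.14451576]
[[571.23944235 -47.23225066 218.38535419]
 [594.27621139 -28.93588379 220.70852477]
 [616.66369816 -13.75517002 223.33318323]]
```

arm_command:
  targets:
    - {"x":1.7,"y":0.4,"z":0,"turn":0,"hand":0}
    - {"x":1.8,"y":0.5,"z":1,"turn":0,"hand":0}
    - {"x":0,"y":0,"z":3,"turn":0,"hand":0}
    - {"x":0,"y":0,"z":3,"turn":0,"hand":0}
    - {"x":0,"y":0,"z":2,"turn":0,"hand":0}
    - {"x":0,"y":0,"z":0,"turn":0,"hand":0}
    - {"x":0,"y":0,"z":0,"turn":0,"hand":0}

```text
t: 7.82
ee_pos: [601.0, 4.1, 101.4]
ee_rot: [3.14, 0.0, 1.677]
wrist_force: [0.6, -0.1, -0.7]
grip_width: 0.405
finger_force: 59.9
```

```bash
python3 - <<'E'
from h import *
s=manip.get_state(); print(s["ee_pos"],s["ee_rot"])
im,d=manip.grab_frame("wrist"); cv2.imwrite("pics/w3.png",np.hstack([im[:, :400][:, 100:],cv2.resize(manip.grab_frame("side")[0][160:290,210:340],(420,420),interpolation=cv2.INTER_CUBIC)]))
E
```

```text
[601.04170873   4.07212818 101.35574671] [3.14044985e+00 1.72909717e-04 1.67675859e+00]
```

View pics/w3.png

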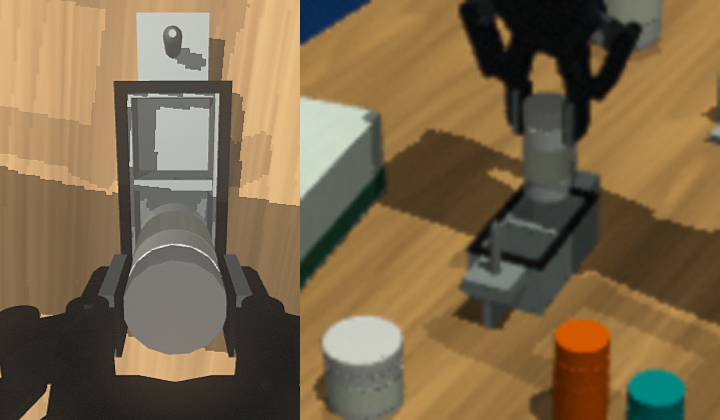

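arm_command:
  targets:
    - {"x":0,"y":-0.05,"z":1.5,"turn":0,"hand":0}
    - {"x":0,"y":0,"z":1.5,"turn":0,"hand":0}
    - {"x":0,"y":0,"z":1,"turn":0,"hand":0}
    - {"x":0,"y":0,"z":0.6,"turn":0,"hand":0}
    - {"x":0,"y":0,"z":0,"turn":0,"hand":0}
    - {"x":0,"y":0,"z":0,"turn":0,"hand":0}

```text
t: 8.68
ee_pos: [600.5, 3.1, 55.2]
ee_rot: [3.141, 0.0, 1.676]
wrist_force: [-0.5, 0.4, -1.0]
grip_width: 0.408
finger_force: 59.9
```

No contact force at 10 mm above the floor, so the jar is in the cell. I'll set it down and release.

arm_command:
  targets:
    - {"x":0,"y":0,"z":0.25,"turn":0,"hand":0}
    - {"x":0,"y":0,"z":0.2,"turn":0,"hand":0}
    - {"x":0,"y":0,"z":0,"turn":0,"hand":0}
    - {"x":0,"y":0,"z":0,"turn":0,"hand":0}

```text
t: 9.18
ee_pos: [600.2, 3.2, 50.4]
ee_rot: [3.141, 0.0, 1.676]
wrist_force: [-0.5, -1.3, 0.1]
grip_width: 0.403
finger_force: 59.9
```

arm_command:
  targets:
    - {"x":0,"y":0,"z":0.05,"turn":0,"hand":0}
    - {"x":0,"y":0,"z":0,"turn":0,"hand":1}
    - {"x":0,"y":0,"z":0,"turn":0,"hand":1}
    - {"x":0,"y":0,"z":0,"turn":0,"hand":1}
    - {"x":0,"y":0,"z":-3,"turn":0,"hand":1}
    - {"x":0,"y":0,"z":-5,"turn":0,"hand":1}
    - {"x":0,"y":0,"z":-6,"turn":0,"hand":1}

```text
t: 10.05
ee_pos: [599.1, 3.2, 189.4]
ee_rot: [-3.138, -0.001, 1.676]
wrist_force: [1.2, -0.0, 0.1]
grip_width: 0.999
finger_force: 0.0
```

arm_command:
  targets:
    - {"x":5.3,"y":-0.3,"z":0,"turn":0,"hand":1}
    - {"x":5.3,"y":-0.3,"z":0,"turn":0,"hand":1}
    - {"x":5.3,"y":-0.4,"z":0,"turn":0,"hand":1}
    - {"x":5.3,"y":-0.4,"z":0,"turn":0,"hand":1}
    - {"x":5.3,"y":-0.4,"z":0,"turn":0,"hand":1}
    - {"x":5.3,"y":-0.3,"z":0,"turn":0,"hand":1}
    - {"x":0,"y":0,"z":0,"turn":0,"hand":1}
    - {"x":0,"y":0,"z":0,"turn":0,"hand":1}

```text
t: 11.05
ee_pos: [545.8, 317.0, 189.4]
ee_rot: [-3.141, 0.001, 1.676]
wrist_force: [-0.5, -0.3, 0.3]
grip_width: 1.001
finger_force: 0.0
```

```bash
python3 - <<'E'
from h import *
s=manip.get_state(); print(s["ee_pos"],s["ee_rot"]); jar()
E
```

```text
[545.78461368 316.95031687 189.3620008 ] [-3.14127818e+00  1.00822684e-03  1.67619343e+00]
jar 0.96 [279. 147.  54.  57.] [172. 182. 186.] [543.7 355.4  75.1] [31.6 31.8  2.8] circ 543.6 355.2 17.9
jar 0.92 [179. 344.  57.  85.] [24. 56. 96.] [478.3 173.7  74.2] [31.5 32.2  4.9] circ 478.4 173.3 18.0
jar 0.8 [ 99. 210.  89.  64.] [ 35.  45. 126.] [408.2 289.7  74.5] [32.4 32.1  4.5] circ 407.9 289.1 18.2
jar 0.58 [104. 297.  51.  47.] [70. 77. 54.] [445.6 263.2 152.1] [ 86.2 107.4 161.2] circ 445.6 263.2 69.3
```

arm_command:
  targets:
    - {"x":3.8,"y":0.3,"z":1,"turn":0,"hand":1}
    - {"x":0,"y":0,"z":4,"turn":0,"hand":1}
    - {"x":0,"y":0,"z":5,"turn":0,"hand":1}
    - {"x":0,"y":0,"z":3,"turn":0,"hand":1}
    - {"x":0,"y":0,"z":1.4,"turn":0,"hand":1}
    - {"x":0,"y":0,"z":0,"turn":0,"hand":1}
    - {"x":0,"y":0,"z":0,"turn":0,"hand":0}
    - {"x":0,"y":0,"z":0,"turn":0,"hand":0}

```text
t: 12.15
ee_pos: [546.0, 355.8, 47.9]
ee_rot: [3.138, -0.001, 1.676]
wrist_force: [-0.2, -0.2, -0.5]
grip_width: 0.602
finger_force: 0.0
```

arm_command:
  targets:
    - {"x":0,"y":0,"z":0,"turn":0,"hand":0}
    - {"x":0,"y":0,"z":0,"turn":0,"hand":0}
    - {"x":0,"y":0,"z":0,"turn":0,"hand":0}
    - {"x":0,"y":0,"z":0,"turn":0,"hand":0}

```text
t: 12.65
ee_pos: [545.5, 355.8, 47.3]
ee_rot: [3.139, -0.001, 1.676]
wrist_force: [-1.1, -0.4, 5.4]
grip_width: 0.401
finger_force: 60.0
```

arm_command:
  targets:
    - {"x":0,"y":0,"z":-3,"turn":0,"hand":0}
    - {"x":0,"y":0,"z":-5,"turn":0,"hand":0}
    - {"x":-5.1,"y":0.3,"z":-3,"turn":0,"hand":0}
    - {"x":-5.1,"y":0.3,"z":0,"turn":0,"hand":0}
    - {"x":-5.1,"y":0.3,"z":0,"turn":0,"hand":0}
    - {"x":-5.1,"y":0.3,"z":0,"turn":0,"hand":0}
    - {"x":-5.1,"y":0.3,"z":0,"turn":0,"hand":0}
    - {"x":-5.1,"y":0.2,"z":0,"turn":0,"hand":0}

```text
t: 13.65
ee_pos: [593.7, 51.2, 155.0]
ee_rot: [-3.141, 0.0, 1.676]
wrist_force: [0.2, -0.1, 0.2]
grip_width: 0.407
finger_force: 59.8
```

arm_command:
  targets:
    - {"x":0,"y":0,"z":0,"turn":0,"hand":0}
    - {"x":0,"y":0,"z":0,"turn":0,"hand":0}
    - {"x":0,"y":0,"z":0,"turn":0,"hand":0}

```text
t: 14.02
ee_pos: [593.5, 54.1, 155.4]
ee_rot: [-3.141, -0.0, 1.678]
wrist_force: [-0.4, 0.4, -0.4]
grip_width: 0.407
finger_force: 59.8
```

arm_command:
  targets:
    - {"x":-0.1,"y":0.1,"z":2,"turn":0,"hand":0}
    - {"x":0,"y":0,"z":2.5,"turn":0,"hand":0}
    - {"x":0,"y":0,"z":2,"turn":0,"hand":0}
    - {"x":0,"y":0,"z":1.3,"turn":0,"hand":0}
    - {"x":0,"y":0,"z":1.3,"turn":0,"hand":0}
    - {"x":0,"y":0,"z":0.7,"turn":0,"hand":0}
    - {"x":0,"y":0,"z":0,"turn":0,"hand":0}
    - {"x":0,"y":0,"z":0,"turn":0,"hand":0}

```text
t: 15.02
ee_pos: [595.5, 51.8, 58.4]
ee_rot: [3.14, 0.0, 1.676]
wrist_force: [-0.6, -0.4, -0.5]
grip_width: 0.4
finger_force: 59.8
```

arm_command:
  targets:
    - {"x":0.1,"y":0,"z":0.3,"turn":0,"hand":0}
    - {"x":0,"y":0,"z":0.2,"turn":0,"hand":0}
    - {"x":0,"y":0,"z":0.1,"turn":0,"hand":0}
    - {"x":0,"y":0,"z":0,"turn":0,"hand":0}
    - {"x":0,"y":0,"z":0,"turn":0,"hand":0}

```text
t: 15.65
ee_pos: [594.9, 52.9, 52.4]
ee_rot: [3.141, 0.0, 1.676]
wrist_force: [-1.6, -0.2, 4.8]
grip_width: 0.401
finger_force: 60.3
```

arm_command:
  targets:
    - {"x":0,"y":0,"z":0,"turn":0,"hand":1}
    - {"x":0,"y":0,"z":0,"turn":0,"hand":1}
    - {"x":0,"y":0,"z":0,"turn":0,"hand":1}
    - {"x":0,"y":0,"z":-3,"turn":0,"hand":1}
    - {"x":0,"y":0,"z":-5,"turn":0,"hand":1}
    - {"x":0,"y":0,"z":-6,"turn":0,"hand":1}
    - {"x":-5,"y":0,"z":0,"turn":0,"hand":1}
    - {"x":-4.5,"y":0,"z":0,"turn":0,"hand":1}

```text
t: 16.65
ee_pos: [605.5, -42.4, 193.2]
ee_rot: [3.139, 0.001, 1.677]
wrist_force: [1.0, 0.6, -0.7]
grip_width: 1.001
finger_force: 0.0
```

arm_command:
  targets:
    - {"x":0,"y":0,"z":0,"turn":0,"hand":1}
    - {"x":0,"y":0,"z":0,"turn":0,"hand":1}
    - {"x":0,"y":0,"z":0,"turn":0,"hand":1}

```text
t: 17.02
ee_pos: [604.7, -40.4, 191.5]
ee_rot: [-3.141, -0.0, 1.677]
wrist_force: [-0.2, 0.5, -0.2]
grip_width: 1.002
finger_force: 0.0
```

```bash
python3 - <<'E'
from h import *
s=manip.get_state(); print(s["ee_pos"],s["ee_rot"])
c,f=cam("wrist"); im,d=manip.grab_frame("wrist"); np.savez("pics/w4.npz",im=im,d=d,s=s["ee_pos"]); 
for t,z in [("dowel_l",84)]:
    for r in manip.landmark_of(t,"wrist")[:4]: print(t,round(r["score"],2),np.round(r["location"]),np.round(ray(c,f,*r["location"],z),1))
p,u,v=pts(c,f,d)
for y0,x0 in ((97,589),(-42,604)):
    k=(p[:,2]>78)&(p[:,2]<90)&(abs(p[:,0]-x0)<12)&(abs(p[:,1]-y0)<15)
    if k.sum(): print("dowel",k.sum(),np.round(p[k].mean(0),1),np.round(np.percentile(p[k],[2,98],axis=0),1),u[k].min(),u[k].max(),v[k].min(),v[k].max())
print({k:c[k] for k in("position","attitude")})
cv2.imwrite("pics/w4.png",np.hstack([cv2.resize(im[0:110,230:350],(400,367)),cv2.resize(im[150:260,230:350],(400,367))]))
E
```

```text
[604.66398243 -40.38056429 191.4874774 ] [-3.14135677e+00 -4.42736933e-04  1.67729390e+00]
dowel_l 0.66 [273. 209.] [603.1 -42.8  84. ]
dowel 78 [604.1 -41.4  80.9] [[600.7 -45.4  78.2]
 [607.6 -38.6  85. ]] 270 280 201 211
{'position': array([597.25120328,  25.15110622, 334.24701002]), 'attitude': array([-0.26781149,  0.00207852,  0.10780164])}
```

View pics/w4.png

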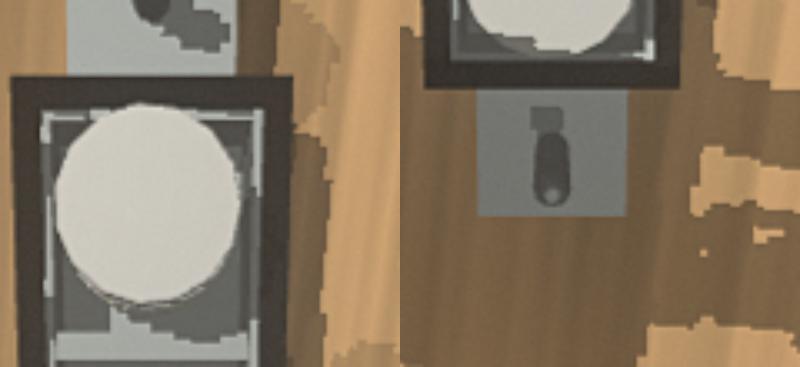

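```bash
cat >> h.py <<'E'
def rails(p,c0,th,z0,z1,ymax=50,xm=40):
    M=np.array([[np.cos(th),np.sin(th)],[-np.sin(th),np.cos(th)]]); c0=np.array(c0,float)
    q=p[(p[:,2]>z0)&(p[:,2]<z1)]; l=(q[:,:2]-c0)@M.T; l=l[(abs(l[:,0])<xm)]
    b=l[(abs(l[:,0])>20)&(abs(l[:,1])<75)]; eb=np.percentile(b[:,1],[.5,99.5])
    E=[]
    for y in np.arange(-ymax,ymax,2):
        k=l[abs(l[:,1]-y)<1.5]
        if len(k)>5: E.append((y,k[:,0].min(),k[:,0].max()))
    E=np.array(E); a,b2=[np.polyfit(E[:,0],E[:,i],1) for i in(1,2)]
    sl=(a[0]+b2[0])/2; m=np.array([(a[1]+b2[1])/2+sl*eb.mean(),eb.mean()])
    print("yaw",th-sl,"slopes",a[0],b2[0],"width",b2[1]-a[1],"y",eb,"centre",c0+m@M)
E
python3 - <<'E'
from h import *
z=np.load("pics/w4.npz"); c,f=cam("wrist"); p,u,v=pts(c,f,z["d"])
rails(p,(597,27),.107,42,46.5)
print(ray(c,f,275.6,208.8,84))
plan(531,-350,215,1.459,7)
E
```

```text
yaw 0.10883132885145744 slopes -0.0028132439125294418 -0.0008494137903854384 width 59.49064884521479 y [-54.56095503  54.52346449] centre [596.64419856  26.94293019]
[604.77019621 -42.85585251  84.        ]
at [604.7 -40.4 191.6] 1.6774 t 17.12 F [0.4 0.6 0.8] dyaw -0.2184
{'x': np.float64(-4.29), 'y': np.float64(-1.52), 'z': np.float64(-0.33), 'turn': np.float64(0.031)}
{'x': np.float64(-4.33), 'y': np.float64(-1.38), 'z': np.float64(-0.33), 'turn': np.float64(0.031)}
{'x': np.float64(-4.37), 'y': np.float64(-1.25), 'z': np.float64(-0.33), 'turn': np.float64(0.031)}
{'x': np.float64(-4.41), 'y': np.float64(-1.11), 'z': np.float64(-0.33), 'turn': np.float64(0.031)}
{'x': np.float64(-4.44), 'y': np.float64(-0.97), 'z': np.float64(-0.33), 'turn': np.float64(0.031)}
{'x': np.float64(-4.47), 'y': np.float64(-0.83), 'z': np.float64(-0.33), 'turn': np.float64(0.031)}
{'x': np.float64(-4.49), 'y': np.float64(-0.69), 'z': np.float64(-0.33), 'turn': np.float64(0.031)}
```

arm_command:
  targets:
    - {"x":-4.6,"y":-1.5,"z":-0.3,"turn":0.031,"hand":1}
    - {"x":-4.6,"y":-1.4,"z":-0.3,"turn":0.031,"hand":1}
    - {"x":-4.6,"y":-1.2,"z":-0.3,"turn":0.031,"hand":1}
    - {"x":-4.7,"y":-1.1,"z":-0.3,"turn":0.031,"hand":1}
    - {"x":-4.7,"y":-1.0,"z":-0.3,"turn":0.031,"hand":1}
    - {"x":-4.8,"y":-0.8,"z":-0.3,"turn":0.031,"hand":1}
    - {"x":-4.8,"y":-0.7,"z":-0.3,"turn":0.032,"hand":1}
    - {"x":0,"y":0,"z":0,"turn":0,"hand":1}

```text
t: 18.12
ee_pos: [530.6, -373.8, 212.4]
ee_rot: [-3.141, 0.001, 1.454]
wrist_force: [-0.5, 0.3, -0.4]
grip_width: 1.001
finger_force: 0.0
```

arm_command:
  targets:
    - {"x":0,"y":0,"z":0,"turn":0,"hand":1}
    - {"x":0,"y":0,"z":0,"turn":0,"hand":1}

```text
t: 18.38
ee_pos: [532.2, -369.5, 212.7]
ee_rot: [3.142, -0.0, 1.46]
wrist_force: [0.7, 0.5, 0.4]
grip_width: 0.998
finger_force: 0.0
```

```bash
python3 - <<'E'
from h import *
s=manip.get_state(); print(s["ee_pos"],s["ee_rot"])
c,f=cam("wrist"); im,d=manip.grab_frame("wrist"); np.savez("pics/w5.npz",im=im,d=d); cv2.imwrite("pics/w5.png",im)
for t,z in [("hole_l",8),("handle",70)]:
    for r in manip.landmark_of(t,"wrist")[:4]: print(t,round(r["score"],2),np.round(r["location"]),np.round(ray(c,f,*r["location"],z),1))
p,u,v=pts(c,f,d)
rails(p,(537.5,-302),-.112,47,53)
rails(p,(537.5,-302),-.112,82,88,30,12)
M=np.array([[np.cos(-.112),np.sin(-.112)],[-np.sin(-.112),np.cos(-.112)]])
q=p[(p[:,2]>83)&(p[:,2]<88)]; l=(q[:,:2]-[537.5,-302])@M.T; l=l[(abs(l[:,0])<14)&(abs(l[:,1])<45)]
e=np.percentile(l,[.5,99.5],axis=0); print(e, np.array([537.5,-302])+e.mean(0)@M)
E
```

```text
[ 532.16065578 -369.46883616  212.74103735] [ 3.14152710e+00 -3.24509675e-04  1.45999941e+00]
hole_l 0.96 [274.  16.] [ 545.6 -231.5    8. ]
hole_l 0.92 [272. 182.] [ 528.3 -371.6    8. ]
handle 0.73 [273. 107.] [ 537.4 -304.6   70. ]
yaw -0.11028794322687979 slopes -0.0019440828387417752 -0.0014800307074986346 width 59.40320178558666 y [-55.47948589  54.19879833] centre [ 536.21624934 -302.49999681]Traceback (most recent call last):
  File "<stdin>", line 8, in <module>
  File "h.py", line 47, in rails
    b=l[(abs(l[:,0])>20)&(abs(l[:,1])<75)]; eb=np.percentile(b[:,1],[.5,99.5])
                                               ~~~~~~~~~~~~~^^^^^^^^^^^^^^^^^^
    return _quantile_unchecked(
        a, q, axis, out, overwrite_input, method, keepdims, weights)
    return _ureduce(a,
                    func=_quantile_ureduce_func,
    ...<5 lines>...
                    overwrite_input=overwrite_input,
                    method=method)
    r = func(a, **kwargs)
    result = _quantile(arr,
                       quantiles=q,
    ...<2 lines>...
                       out=out,
                       weights=wgt)
    slices_having_nans = np.isnan(arr[-1, ...])
                                  ~~~^^^^^^^^^
IndexError: index -1 is out of bounds for axis 0 with size 0
```

View pics/w5.png

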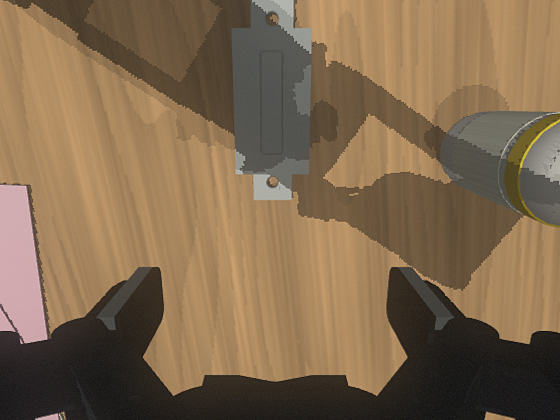

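arm_command:
  targets:
    - {"x":3.4,"y":-0.1,"z":0,"turn":0,"hand":1}
    - {"x":3.4,"y":-0.2,"z":1,"turn":0,"hand":1}
    - {"x":0,"y":0,"z":5,"turn":0,"hand":1}
    - {"x":0,"y":0,"z":4.5,"turn":0,"hand":1}
    - {"x":0,"y":0,"z":3,"turn":0,"hand":1}
    - {"x":0,"y":0,"z":1.7,"turn":0,"hand":1}
    - {"x":0,"y":0,"z":0,"turn":0,"hand":1}
    - {"x":0,"y":0,"z":0,"turn":0,"hand":1}

```text
t: 19.52
ee_pos: [537.3, -303.8, 62.6]
ee_rot: [3.139, 0.002, 1.458]
wrist_force: [0.4, -0.0, 0.7]
grip_width: 1.002
finger_force: 0.0
```

arm_command:
  targets:
    - {"x":0.1,"y":0,"z":0.7,"turn":0,"hand":1}
    - {"x":0,"y":0,"z":0,"turn":0,"hand":1}
    - {"x":0,"y":0,"z":0,"turn":0,"hand":0}
    - {"x":0,"y":0,"z":0,"turn":0,"hand":0}
    - {"x":0,"y":0,"z":0,"turn":0,"hand":0}
    - {"x":0,"y":0,"z":0,"turn":0,"hand":0}
    - {"x":0,"y":0,"z":0,"turn":0,"hand":0}
    - {"x":0,"y":0,"z":0,"turn":0,"hand":0}

```text
t: 20.52
ee_pos: [536.5, -302.2, 53.7]
ee_rot: [3.141, 0.0, 1.458]
wrist_force: [1.4, 0.4, 0.1]
grip_width: 0.175
finger_force: 60.7
```

arm_command:
  targets:
    - {"x":0,"y":0,"z":-2,"turn":0,"hand":0}
    - {"x":0,"y":0,"z":-5,"turn":0,"hand":0}
    - {"x":0,"y":0,"z":-5,"turn":0,"hand":0}
    - {"x":0,"y":0,"z":0,"turn":0,"hand":0}
    - {"x":0,"y":0,"z":0,"turn":0,"hand":0}

```text
t: 21.15
ee_pos: [536.0, -301.9, 173.7]
ee_rot: [-3.141, -0.0, 1.458]
wrist_force: [-0.7, 0.1, -2.2]
grip_width: 0.173
finger_force: 60.4
```

```bash
python3 - <<'E'
from h import *
plan(596.8,26.9,170,1.679,8); print(manip.get_state()["grip_width"])
E
```

```text
at [ 536.  -301.9  173.7] 1.4578 t 21.15 F [-0.7  0.1 -2.2] dyaw 0.2212
{'x': np.float64(4.17), 'y': np.float64(0.29), 'z': np.float64(0.05), 'turn': np.float64(-0.028)}
{'x': np.float64(4.16), 'y': np.float64(0.41), 'z': np.float64(0.05), 'turn': np.float64(-0.028)}
{'x': np.float64(4.15), 'y': np.float64(0.52), 'z': np.float64(0.05), 'turn': np.float64(-0.028)}
{'x': np.float64(4.13), 'y': np.float64(0.64), 'z': np.float64(0.05), 'turn': np.float64(-0.028)}
{'x': np.float64(4.11), 'y': np.float64(0.75), 'z': np.float64(0.05), 'turn': np.float64(-0.028)}
{'x': np.float64(4.09), 'y': np.float64(0.86), 'z': np.float64(0.05), 'turn': np.float64(-0.028)}
{'x': np.float64(4.06), 'y': np.float64(0.98), 'z': np.float64(0.05), 'turn': np.float64(-0.028)}
{'x': np.float64(4.04), 'y': np.float64(1.09), 'z': np.float64(0.05), 'turn': np.float64(-0.028)}
0.1732285431004629
```

arm_command:
  targets:
    - {"x":4.2,"y":0.3,"z":0,"turn":-0.028,"hand":0}
    - {"x":4.2,"y":0.4,"z":0,"turn":-0.028,"hand":0}
    - {"x":4.1,"y":0.5,"z":0,"turn":-0.028,"hand":0}
    - {"x":4.1,"y":0.6,"z":0,"turn":-0.028,"hand":0}
    - {"x":4.1,"y":0.8,"z":0,"turn":-0.028,"hand":0}
    - {"x":4.1,"y":0.9,"z":0,"turn":-0.028,"hand":0}
    - {"x":4.1,"y":1.0,"z":0,"turn":-0.028,"hand":0}
    - {"x":4.0,"y":1.1,"z":0,"turn":-0.025,"hand":0}

```text
t: 22.15
ee_pos: [596.0, 28.1, 170.6]
ee_rot: [-3.136, -0.001, 1.68]
wrist_force: [0.4, -0.3, -1.6]
grip_width: 0.181
finger_force: 60.3
```

arm_command:
  targets:
    - {"x":0,"y":0,"z":0,"turn":0,"hand":0}
    - {"x":0,"y":0,"z":0.5,"turn":0,"hand":0}
    - {"x":0,"y":0,"z":0.5,"turn":0,"hand":0}
    - {"x":0,"y":0,"z":0,"turn":0,"hand":0}

```text
t: 22.65
ee_pos: [596.7, 25.7, 162.3]
ee_rot: [-3.139, -0.0, 1.677]
wrist_force: [-0.2, 0.6, -2.1]
grip_width: 0.178
finger_force: 60.3
```

```bash
python3 - <<'E'
from h import *
s=manip.get_state(); print(s["ee_pos"],s["ee_rot"])
c,f=cam("wrist"); im,d=manip.grab_frame("wrist"); np.savez("pics/w6.npz",im=im,d=d)
cv2.imwrite("pics/w6.png",np.hstack([cv2.resize(im,(480,360))[:, :480],cv2.resize(im[50:190,215:335],(308,360),interpolation=cv2.INTER_CUBIC)]))
for t,z in [("hole_l",s["ee_pos"][2]-53.7+8),("dowel_l",84)]:
    for r in manip.landmark_of(t,"wrist")[:3]: print(t,round(r["score"],2),np.round(r["location"]),np.round(ray(c,f,*r["location"],z),1))
E
```

```text
[596.68588855  25.68784975 162.30699787] [-3.13915478e+00 -1.52068395e-04  1.67721634e+00]
hole_l 0.59 [275.  96.] [588.6  95.8 116.6]
dowel_l 0.94 [279.  95.] [590.5  97.3  84. ]
```

View pics/w6.png

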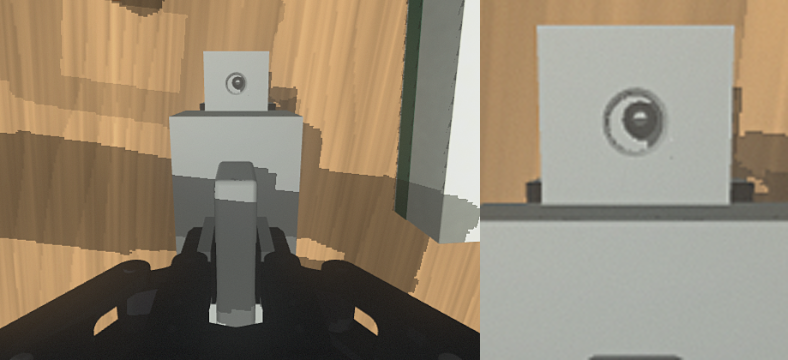

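```bash
python3 - <<'E'
from h import *
z=np.load("pics/w6.npz"); im=z["im"]; c,f=cam("wrist")
g=im[84:112,262:292].mean(2).astype(int); print("rows84 cols262"); print("\n".join(" ".join("%3d"%x for x in r) for r in g[::1]))
h=ray(c,f,275.8,97.1,116.3); w=ray(c,f,277.7,95.3,84); print(h,w,w-h, shifts(1.677,*(w-h)[:2]))
p,u,v=pts(c,f,z["d"]); q=(u>=262)&(u<292)&(v>=84)&(v<112)&(p[:,2]>70)&(p[:,2]<90); print(q.sum(),p[q].mean(0),u[q].mean(),v[q].mean())
q=(u>=245)&(u<310)&(v>=64)&(v<120)&(p[:,2]>108)&(p[:,2]<122); print(np.median(p[q][:,2]))
M=cv2.minAreaRect(np.c_[p[q][:,:2]].astype(np.float32)); print(M)
E
```

```text
rows84 cols262
180 179 178 180 180 180 180 184 180 176 163 150 147 138 133 146 159 174 174 179 181 179 177 179 179 177 178 178 178 176
179 180 179 179 178 181 179 177 152 123 112 114 120 122 123 124 124 128 138 159 176 179 179 177 178 176 177 178 176 178
179 180 179 180 183 181 154 122 118 116  98  87 108 114 115 116 112 122 131 135 152 172 181 179 177 178 178 178 176 178
178 179 181 184 178 152 125 114 122 103 135 142 142 141 142 143 125 101 111 130 137 143 172 180 178 179 178 177 176 177
179 181 183 180 140 119 115 101 135 139 180 191 190 193 185 184 188 174 134 112 132 140 147 171 179 177 176 177 177 175
179 180 181 152 126 114 101 132 180 186 187 178 176 177 129 115 142 174 186 142 100 133 145 157 174 179 178 178 176 177
180 184 165 126 116 102 131 179 183 186 182 134  98  77  76  77  74  75  93  98  98 107 139 146 154 175 180 177 176 177
180 181 130 115 107 134 180 185 185 179 135  87  82  85  85  87  83  82  79  84 100  96 109 147 147 171 177 180 177 177
184 168 128 115 119 178 184 180 186 135  85  81  86  86  85  90  84  84  85  83  91 102  97 140 149 160 177 178 176 174
185 1
[... 1913 characters left out ...]
6
173 179 177 179 178 179 176 160 148 147 145 142 144 145 147 150 153 156 160 167 176 181 177 174 176 176 177 176 175 174
178 176 177 179 177 178 180 180 174 166 161 154 153 151 154 156 160 169 177 175 177 177 176 175 176 175 176 171 175 177
180 178 177 176 177 177 178 177 178 178 180 182 182 175 177 181 179 178 177 178 177 177 175 175 175 176 176 159 171 175
[589.6818622   95.82681048 116.3       ] [590.60646114  97.61651904  84.        ] [  0.92459893   1.78970856 -32.3       ] tool cm x 0.17 y 0.11
131 [590.09100841  97.032841    82.10334108] 276.67175572519085 96.33587786259542
118.27214049075499
((590.0448608398438, 98.212890625), (31.31833267211914, 25.32826805114746), 6.1060791015625)
```

arm_command:
  targets:
    - {"x":0.13,"y":0.09,"z":0.6,"turn":-0.001,"hand":0}
    - {"x":0,"y":0,"z":0.8,"turn":0,"hand":0}
    - {"x":0,"y":0,"z":0,"turn":0,"hand":0}
    - {"x":0,"y":0,"z":0,"turn":0,"hand":0}
    - {"x":0,"y":0,"z":0,"turn":0,"hand":0}

```text
t: 23.42
ee_pos: [598.3, 28.1, 149.9]
ee_rot: [3.141, 0.0, 1.68]
wrist_force: [-0.2, -1.0, -1.9]
grip_width: 0.178
finger_force: 60.3
```

```bash
python3 - <<'E'
from h import *
s=manip.get_state(); print(s["ee_pos"],s["ee_rot"])
c,f=cam("wrist"); im,d=manip.grab_frame("wrist"); np.savez("pics/w7.npz",im=im,d=d)
t,_=manip.grab_frame("top")
cv2.imwrite("pics/w7.png",np.hstack([cv2.resize(im[70:120,250:300],(400,400),interpolation=cv2.INTER_NEAREST),cv2.resize(t[180:240,215:275+30],(400,267),interpolation=cv2.INTER_CUBIC).copy() if 0 else cv2.resize(t[170:230,260:320],(400,400),interpolation=cv2.INTER_CUBIC)]))
E
```

```text
[598.34308259  28.12728305 149.94847734] [3.14104991e+00 1.94965989e-04 1.67985345e+00]
```

View pics/w7.png

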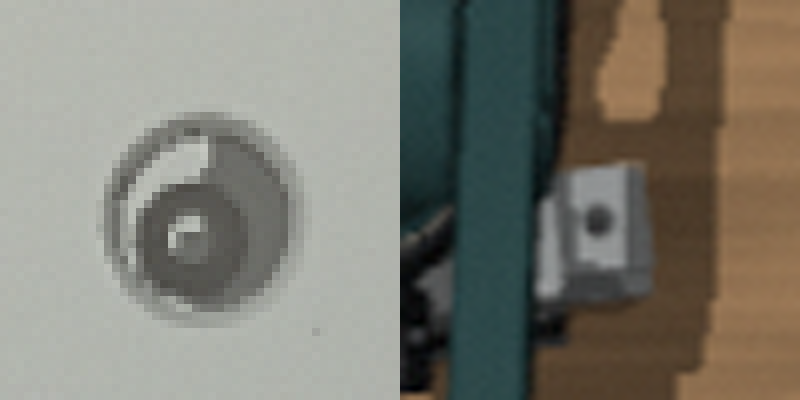

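```bash
python3 - <<'E'
from h import *
c,f=cam("wrist")
for zz in (104.3,105.5):
    h=ray(c,f,274.6,97.0,zz); w=ray(c,f,273.1,99.4,84); print(h,w,w-h, shifts(1.679,*(w-h)[:2]))
E
```

```text
[589.89096987  97.7838807  104.3       ] [589.15208234  96.9154837   84.        ] [ -0.73888753  -0.868397   -20.3       ] tool cm x -0.08 y -0.08
[589.8956341   97.75794752 105.5       ] [589.15208234  96.9154837   84.        ] [ -0.74355176  -0.84246382 -21.5       ] tool cm x -0.08 y -0.08
```

arm_command:
  targets:
    - {"x":-0.08,"y":-0.08,"z":0.3,"turn":0.001,"hand":0}
    - {"x":0,"y":0,"z":0.3,"turn":0,"hand":0}
    - {"x":0,"y":0,"z":0,"turn":0,"hand":0}
    - {"x":0,"y":0,"z":0,"turn":0,"hand":0}

```text
t: 24.02
ee_pos: [597.4, 27.2, 143.6]
ee_rot: [-3.142, 0.0, 1.679]
wrist_force: [0.4, -0.4, -1.7]
grip_width: 0.181
finger_force: 60.3
```

On target (597.4, 27.2). Descending over the dowel tips in small steps.

arm_command:
  targets:
    - {"x":0,"y":0,"z":0.4,"turn":0,"hand":0}
    - {"x":0,"y":0,"z":0.4,"turn":0,"hand":0}
    - {"x":0,"y":0,"z":0.4,"turn":0,"hand":0}
    - {"x":0,"y":0,"z":0,"turn":0,"hand":0}
    - {"x":0,"y":0,"z":0,"turn":0,"hand":0}

```text
t: 24.65
ee_pos: [597.5, 27.2, 131.7]
ee_rot: [3.142, 0.0, 1.679]
wrist_force: [-0.8, 0.2, -1.9]
grip_width: 0.181
finger_force: 60.3
```

arm_command:
  targets:
    - {"x":0,"y":0,"z":0.4,"turn":0,"hand":0}
    - {"x":0,"y":0,"z":0.5,"turn":0,"hand":0}
    - {"x":0,"y":0,"z":0.6,"turn":0,"hand":0}
    - {"x":0,"y":0,"z":0,"turn":0,"hand":0}

```text
t: 25.15
ee_pos: [596.8, 27.2, 115.5]
ee_rot: [-3.14, -0.0, 1.679]
wrist_force: [0.4, 0.3, -2.4]
grip_width: 0.18
finger_force: 60.3
```

arm_command:
  targets:
    - {"x":0,"y":0,"z":0.5,"turn":0,"hand":0}
    - {"x":0,"y":0,"z":0.5,"turn":0,"hand":0}
    - {"x":0,"y":0,"z":0.4,"turn":0,"hand":0}
    - {"x":0,"y":0,"z":0,"turn":0,"hand":0}
    - {"x":0,"y":0,"z":0,"turn":0,"hand":0}

```text
t: 25.78
ee_pos: [597.6, 27.2, 102.8]
ee_rot: [3.141, 0.0, 1.679]
wrist_force: [0.9, -0.6, -1.7]
grip_width: 0.175
finger_force: 60.3
```

arm_command:
  targets:
    - {"x":0,"y":0,"z":0.3,"turn":0,"hand":0}
    - {"x":0,"y":0,"z":0.3,"turn":0,"hand":0}
    - {"x":0,"y":0,"z":0.2,"turn":0,"hand":0}
    - {"x":0,"y":0,"z":0,"turn":0,"hand":0}
    - {"x":0,"y":0,"z":0,"turn":0,"hand":0}

```text
t: 26.4
ee_pos: [597.8, 27.2, 96.1]
ee_rot: [3.14, 0.0, 1.679]
wrist_force: [-1.5, -0.2, 5.0]
grip_width: 0.178
finger_force: 61.3
```

arm_command:
  targets:
    - {"x":0,"y":0,"z":0.15,"turn":0,"hand":0}
    - {"x":0,"y":0,"z":0.15,"turn":0,"hand":0}
    - {"x":0,"y":0,"z":0,"turn":0,"hand":0}
    - {"x":0,"y":0,"z":0,"turn":0,"hand":0}

```text
t: 26.9
ee_pos: [597.9, 27.2, 94.0]
ee_rot: [3.14, 0.0, 1.679]
wrist_force: [-2.7, -0.5, 8.7]
grip_width: 0.176
finger_force: 61.9
```

arm_command:
  targets:
    - {"x":0,"y":0,"z":0.1,"turn":0,"hand":0}
    - {"x":0,"y":0,"z":0.1,"turn":0,"hand":0}
    - {"x":0,"y":0,"z":0,"turn":0,"hand":0}
    - {"x":0,"y":0,"z":0,"turn":0,"hand":0}

```text
t: 27.4
ee_pos: [598.0, 27.2, 93.7]
ee_rot: [3.139, 0.001, 1.679]
wrist_force: [-4.7, 0.7, 14.4]
grip_width: 0.18
finger_force: 62.6
```

arm_command:
  targets:
    - {"x":0,"y":-0.05,"z":0.1,"turn":0,"hand":0}
    - {"x":0,"y":0,"z":0,"turn":0,"hand":0}
    - {"x":0,"y":0,"z":0,"turn":0,"hand":0}
    - {"x":0,"y":0,"z":0,"turn":0,"hand":0}

```text
t: 27.9
ee_pos: [597.9, 27.2, 93.7]
ee_rot: [3.137, 0.001, 1.679]
wrist_force: [-4.4, 0.6, 16.9]
grip_width: 0.179
finger_force: 63.0
```

```bash
python3 - <<'E'
from h import *
im,d=manip.grab_frame("wrist"); c,f=cam("wrist"); p,u,v=pts(c,f,d)
s,_=manip.grab_frame("side"); 
q=p[(abs(p[:,0]-589)<15)&(abs(p[:,1]-100)<12)]; print(np.percentile(q[:,2],[10,50,90]))
cv2.imwrite("pics/w8.png",np.hstack([cv2.resize(im,(400,300)),cv2.resize(s[170:260,230:350],(400,300),interpolation=cv2.INTER_CUBIC)]))
E
```

```text
[47.16316997 48.21400905 49.55310863]
```

View pics/w8.png

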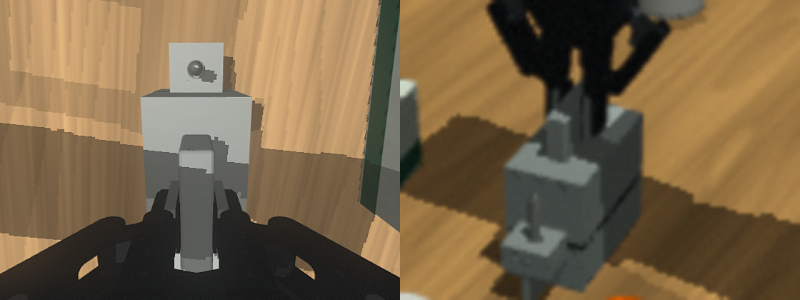

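Wrist view: the dowel (195,68) protrudes through the lug hole and the lug top is at 48 mm, so the hood is fully shut. Side view: the hood is flush on the carrier. It is being pressed with 17 N, so I'm handing in.

```bash
python3 -c "
from bench import manip
print(manip.get_state()['wrist_force']); print(manip.job_done())"
```

```text
[-4.19548312  0.77249755 17.37109651]
the job is handed in; nothing more can be done
None
```

Both white jars are standing in the carrier, and the hood is on the dowels, fully shut and still held pressed by the gripper at about 17 N; I handed the job in at about 28 s and no verdict was reported.

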